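Sweep wheel nuts through the tray gate

TASK

With the fingertips, push the three loose wheel nuts across the raised red tray and out through the narrow gate in its yellow end wall, one at a time and in any order, so that each drops into the catch box behind the gate. Slide the nuts along the tray; do not pick any of them up. Leave the blue-sleeved socket standing on the tray, the blue bottle and the wrench where they are.

Things in the scene. Friction and masses are not known exactly. Their poses are not given: they have to be found in the camera images.
- tray: red steel tray, black rubber floor, fixed to the bench. Origin on the bench top; axes turn with the tray, z up. The flat floor lies 75 mm above the origin, x -131 to +131 mm, y -130 to +150 mm. Rims 14 mm above the floor, 4 mm thick, along both x sides and the +y end; yellow end wall with the gate at the -y end
- gate (a point): middle of the gate's sill, level with the tray floor, at tray (0, -132, 75) mm; axes as the tray's, nuts pass along -y. The gate is a 46 mm wide gap (x -23 to +23 mm), open at the top, in the yellow end wall: 4 mm thick (y -130 to -134 mm), 24 mm above the floor. The sill ends at y -134 mm, where the drop into the catch box begins
- box (a point): centre of the white bottom of the open-topped catch box, 71 mm below the tray floor, at tray (0, -174, 4) mm. Inside, the box spans tray x -42 to +42 mm, y -134 to -214 mm; its side walls are as high as the tray floor, its far wall 20 mm higher
- nut_a_center (a point): steel wheel nut, standing flat: round flange 30 mm across and 8 mm high at the bottom, hexagon 25 mm across corners above it, 21 mm high in all, about 50 g; this point is its centre, 10.5 mm above its underside
- nut_b_center (a point): steel wheel nut, standing flat: round flange 30 mm across and 8 mm high at the bottom, hexagon 25 mm across corners above it, 21 mm high in all, about 50 g; this point is its centre, 10.5 mm above its underside
- nut_c_center (a point): steel wheel nut, standing flat: round flange 30 mm across and 8 mm high at the bottom, hexagon 25 mm across corners above it, 21 mm high in all, about 50 g; this point is its centre, 10.5 mm above its underside
- socket: bright steel socket with a wide blue sleeve standing upright on the tray in its +x, +y corner, 28 mm across, 50 mm high, origin at the centre of its underside; not to be moved
- bottle: blue bottle with a yellow cap standing on the bench beyond the tray's +y end, 60 mm across, 130 mm high, origin at the centre of its underside; not to be moved
- wrench: steel wrench 170 mm long lying on the bench along the tray's +x side, flat, under 20 mm high, its length along its own x; not to be moved
Things that resemble listed ones, but are neither listed nor needed, are in the scene too. Leave any turquoise look-alike of the part that bears nut_b_center alone.

How it is judged:
By the outcome, as a careful person would: the job done as asked, in the order asked, and still so for the second after the job is handed in, with the robot touching nothing.
It also fails if it takes over 67 s, if anything falls off the work surface, if the arm or the gripper's body presses on something with over 40 N, if the wrist force passes 120 N, or if a joint passes its speed limit or range.

ROBOT

A 6-joint arm with a two-finger parallel gripper is mounted at the origin on the work surface. World frame = base frame: x ahead of the robot, y to its left, z up, the work surface at z = 0. Lengths are in m, angles in rad, forces in N, time in s.
With the tool pointing down it reaches from about 0.3 to 0.95 m from the base axis. Payload 3.1 kg.
Tool frame: the origin (TCP) lies midway between the tips of the shut fingers; the grasp point (between the pads) lies 19 mm behind it (tcp_to_grasp is the z of the grasp point in the tool frame, in m); z points along the fingers, y is the line along which they close (so a half turn about z gives the same grasp; the last joint's range is limited). The gripper opens to 85 mm and grips with 20 to 120 N. Pads are 22 mm wide; open, the fingers measure 114 mm over their backs; the gripper's body (76 mm by 85 mm) begins 54 mm behind the grasp point. The pads swing forward as they close: fully open they stand 13 mm farther back than shut.
Start: joints at [-1.363, 0.308, 1.634, -0, 1.2, -0.07], TCP at [0.171, -0.601, 0.231] pointing down, gripper open.
Joint ranges: [-3.06, 3.06], [-0.79, 1.96], [0.05, 2.63], [-1.19, 4.34], [0.05, 2.64], [-2.94, 2.94]. Speed limits (rad/s): [2.79, 2.79, 3.14, 3.14, 3.14, 3.14].

INTERFACE

Orientations are given as a unit quaternion [w, x, y, z].
In Python, from cell import * gives the robot as it stands.
- The arm moves only by the tool servo_tool, never from a script. Its arguments are lists of equal length, an entry for each row: "dp": the shift along the tool's x, y, z in m, a list of three; "spin": the turn about the tool's z in rad; "grip": the closure, from -1 (fully open) to 1 (shut). A call has 1 to 12 rows; each row is the pose to reach, as a shift and turn from the pose commanded when the call began, along the tool's axes at that moment; what a row does not reach only later rows make up. A row lasts 1/12 s, in which the tool goes at most 41.7 mm and 7.16 degrees, less where a joint would pass 70% of its speed; a pose out of reach is approached as far as the arm can. A call with a gripper value outside its range is refused whole. The fingers move at their own pace and stop on an object; the grip force is fixed at half the most. Time passes only in rows, so rows that repeat a pose let the fingers close. It gives the time, the measured TCP pose, the force, the opening and the grip force at its end, in the units of the state.
- observe(): the state, without advancing time (a new reading comes with each control period).
- capture(name): name is "scene" or "side" or "wrist"; returns (picture, depth): 420x560x3 uint8, red, green, blue; 420x560 float32, m along the optical axis (not along the pixel's ray), 0 where there is no reading.
- camera_info(name): a dict with "mtx" (3x3 intrinsics, pixels), "k1" (the pictures are not rectified: a ray, as slopes to the right and down, at radius r is drawn at 1 + k1 r^2 times it, then the intrinsics apply), "world_to_cam" (4x4, takes a point from world to camera coordinates). Camera axes: x right, y up, looking along -z (the intrinsics and any distortion apply to the point x, -y, -z); pixel columns grow to the right and rows downward; lengths in m; the calibration is good to about 2 mm. A picture is of the moment at which its call begins: read the wrist's pose just before it. camera_info takes no time and is no camera call; for the wrist camera it gives the pose at the moment of the call.
- job_done(): hands the job in; it is judged then, once.
The state is a dict: "time": time; "qpos": joint angles; "dq": joint speeds; "effort": joint torques, N m; "tool_pos": TCP position; "orientation": TCP orientation; "force": force on the tool from outside, world axes, zero at the start; "moment": the same for the moment, N m; "gripper_width": opening from 0.0 (shut) to 1.0 (fully open); "finger_force": force on a finger pad.
Only numpy, scipy, OpenCV 4.12 (cv2) and the standard library are available. Lean on these libraries where they do the work, as an engineer would, in place of code of your own. Each camera call takes 0.05 s, during which the arm holds its last target. There are 200 camera calls.

## Working session

There is one attempt and no reset: what is moved stays moved. The work goes in short steps, Python scripts to look and compute and a tool call to move; the robot and the scene stay as the last step left them, time stands still between calls to the robot, and variables do not carry over. Pictures are saved under pics/ and viewed, at most 13 in all, crops included, and the job is handed in when it is done.

Besides the shell and the picture viewer there is one more tool, called by a JSON object that holds its "fn" and its "kwargs", one argument or row to a line. servo_tool: Moves the arm, as the interface text tells. Its arguments: {"type":"object","properties":{"dp":{"type":"array"},"spin":{"type":"array"},"grip":{"type":"array"}},"required":["dp","spin","grip"]}

```bash
mkdir -p pics; cat > h.py <<'E'
from cell import *
import numpy as np, cv2
def save(n,im): cv2.imwrite('pics/'+n+'.png',im[:,:,::-1])
def ray(cam,u,v,info=None):
    i=info or camera_info(cam); K=np.array(i['mtx']); T=np.array(i['world_to_cam']); k=i['k1']
    d=np.array([(u-K[0,2])/K[0,0],(v-K[1,2])/K[1,1]]); s=d.copy()
    for _ in range(20): s=d/(1+k*(s@s))
    R=T[:3,:3]; c=-R.T@T[:3,3]
    return c, R.T@np.array([s[0],-s[1],-1.])
def onz(cam,u,v,z,info=None):
    c,r=ray(cam,u,v,info); return c+r*(z-c[2])/r[2]
def cloud(cam,depth,info=None):
    i=info or camera_info(cam); K=np.array(i['mtx']); T=np.array(i['world_to_cam'])
    v,u=np.mgrid[0:depth.shape[0],0:depth.shape[1]]
    d=np.stack([(u-K[0,2])/K[0,0],(v-K[1,2])/K[1,1]],-1); s=d.copy()
    for _ in range(20): s=d/(1+i['k1']*(s**2).sum(-1,keepdims=True))
    p=np.stack([s[...,0]*depth,-s[...,1]*depth,-depth],-1)
    return (p-T[:3,3])@T[:3,:3]
E
python3 - <<'E'
from h import *
s=observe();print(s)
for n in("scene","wrist"):
    im,d=capture(n);save(n+'0',im);np.savez('pics/'+n+'0',im=im,d=d,cl=cloud(n,d))
    i=camera_info(n);print(n,i)
E
```

```text
{'time': 0.0, 'qpos': array([-1.36267746e+00,  3.09004859e-01,  1.63520088e+00, -9.91964892e-06,
        1.19970086e+00, -6.96911185e-02]), 'dq': array([-0.00187761, -0.00064614,  0.00029518,  0.00049084, -0.00103448,
       -0.00077851]), 'effort': array([-1.10412802e-03, -4.15251517e+01, -2.76664209e+01, -5.37335859e-05,
        1.02425521e-02,  5.04415112e-06]), 'tool_pos': array([ 0.17121092, -0.60022996,  0.23004035]), 'orientation': array([-1.15388515e-03,  9.90367291e-01,  1.38460431e-01, -8.46238552e-05]), 'force': array([-0.17259891, -0.49112527, -0.35458656]), 'moment': array([-0.03336445, -0.00531638,  0.05191683]), 'finger_force': 0.0, 'gripper_width': 1.000074608738338}
scene {'mtx': array([[471.80544701,   0.        , 273.78850807],
       [  0.        , 471.80544701, 206.10139466],
       [  0.        ,   0.        ,   1.        ]]), 'k1': -0.08885039649173938, 'world_to_cam': array([[-0.41591052,  0.90913796, -0.02205908,  0.1550319 ],
       [-0.59847658, -0.25536511,  0.75935133,  0.37037982],
       [ 0.684722  ,  0.32902405,  0.65030682, -1.5325364 ],
       [ 0.        ,  0.        ,  0.        ,  1.        ]])}
wrist {'mtx': array([[320.43718723,   0.        , 278.05843451],
       [  0.        , 320.43718723, 204.1015587 ],
       [  0.        ,   0.        ,   1.        ]]), 'k1': 0.0028695762124450676, 'world_to_cam': array([[ 0.27470139, -0.96151924, -0.00445993, -0.6227022 ],
       [ 0.91931776,  0.26399823, -0.29182151,  0.04002818],
       [ 0.28176941,  0.07606368,  0.9564624 , -0.37948121],
       [ 0.        ,  0.        ,  0.        ,  1.        ]])}
```

View pics/scene0.png

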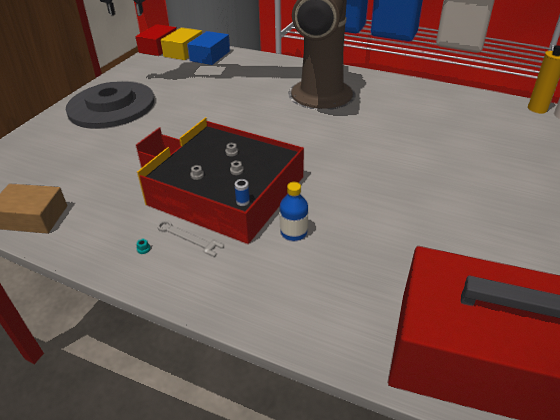

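View pics/wrist0.png

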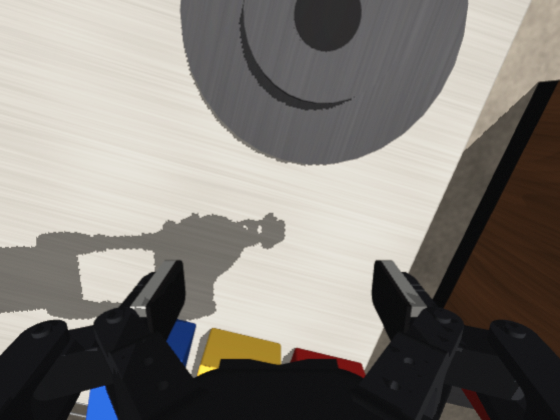

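The scene view shows the tray with its yellow wall at left (about 145-205, 120-200). The nuts are at (197,172), (232,149) and (236,167), the socket at (242,192) and the bottle at (294,212). The wrist view shows only the bench and the disc.

```bash
python3 - <<'E'
from h import *
f=np.load('pics/scene0.npz');im,cl=f['im'].astype(int),f['cl']
R,G,B=im[...,0],im[...,1],im[...,2]
roi=np.zeros(R.shape,bool);roi[110:245,130:310]=1
z=cl[...,2]
red=(R>90)&(G<60)&(B<60)&roi; yel=(R>140)&(G>110)&(B<90)&roi
dark=(R<60)&(G<60)&(B<60)&roi
def rect(m):
    p=cl[m][:,:2].astype(np.float32); r=cv2.minAreaRect(p);print(np.round(r[0],4),np.round(r[1],4),round(r[2],2),m.sum());return r
fl=dark&(abs(z-.075)<.006);print('floor z',np.median(z[fl]))
fl=cv2.morphologyEx(fl.astype(np.uint8),cv2.MORPH_OPEN,np.ones((3,3)))>0
print('floor');rect(fl)
yl=yel&(cv2.dilate((roi&(np.indices(R.shape)[1]<215)).astype(np.uint8),None)>0)
print('yellow',z[yl].max());rect(yl&(z>.09)&(z<.105))
print('rim');rect(red&(z>.084)&(z<.094))
for u,v in((197,172),(232,149),(236,167),(242,183)):
    w=cl[v-12:v+12,u-12:u+12];h=w[(w[...,2]>.090)&(w[...,2]<.102)] if v!=183 else w[w[...,2]>.115]
    print(u,v,np.round(np.median(h,0),4),np.round((h.min(0)+h.max(0))/2,4),len(h),np.round(np.ptp(h,axis=0),3))
big=cv2.resize(f['im'][110:245,130:310],None,fx=4,fy=4,interpolation=2);save('tray',big)
E
```

```text
floor z 0.07342508323175728
floor
[ 0.5603 -0.044 ] [0.2717 0.2493] 86.2 6001
yellow 0.718790317282831
[ 0.5603 -0.1805] [0.0102 0.27  ] 85.19 75
rim
[ 0.5676 -0.081 ] [0.3738 0.2755] 85.77 644
197 172 [ 0.6297 -0.0736  0.0944] [ 0.6294 -0.0751  0.0938] 55 [0.022 0.025 0.007]
232 149 [ 0.5179 -0.0465  0.094 ] [ 0.5154 -0.0476  0.0932] 56 [0.025 0.023 0.006]
236 167 [0.5798 0.0012 0.0944] [5.787e-01 4.000e-04 9.430e-02] 61 [0.024 0.022 0.008]
242 183 [0.6745 0.0664 0.1229] [0.9967 0.2542 0.4171] 126 [0.678 0.407 0.603]
```

View pics/tray.png

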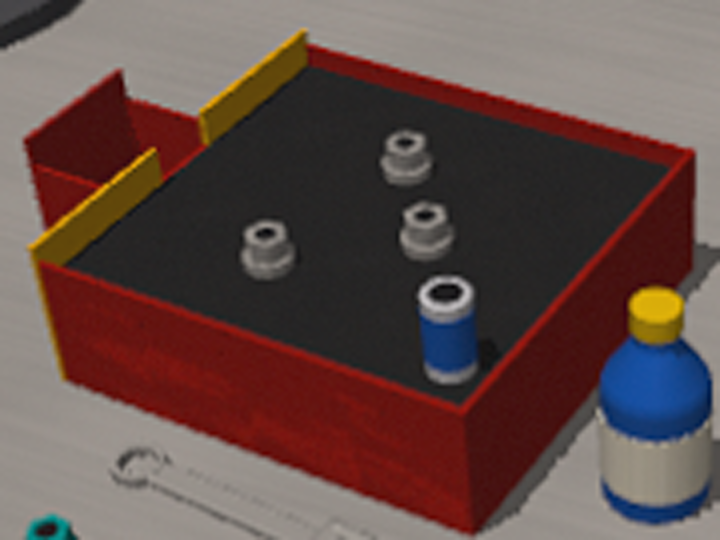

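The crop shows yellow-wall corners at (32,245) and (305,32), gate edges at (158,150) and (202,113), and rim corners at (693,152) and (463,412), all in crop pixels. All three nuts are upright.

```bash
python3 - <<'E'
from h import *
P=[((32,245),.099,(.135,-.134)),((305,32),.099,(-.135,-.134)),((693,152),.089,(-.135,.154)),((463,412),.089,(.135,.154)),((158,150),.099,(.023,-.134)),((202,113),.099,(-.023,-.134))]
W=np.array([onz('scene',u/4+130-.4,v/4+110-.4,z)[:2] for (u,v),z,_ in P]);L=np.array([p[2] for p in P])
cw,cl=W.mean(0),L.mean(0);H=(L-cl).T@(W-cw);U,S,V=np.linalg.svd(H);R=(U@V).T
t=cw-R@cl;print('yaw',np.degrees(np.arctan2(R[1,0],R[0,0])),'t',t,'det',np.linalg.det(R));print(np.round((W-L@R.T-t)*1000,1))
f=np.load('pics/scene0.npz');im=f['im'].astype(int)
for u,v in((405,140),(266,233),(426,214)):
    w=onz('scene',u/4+130-.4,v/4+110-.4,.096)[:2];print('nut',np.round(w,4),np.round((w-t)@R*1000,1))
for c in('wrist',):
    i=camera_info(c);T=i['world_to_cam'];print('cam',-T[:3,:3].T@T[:3,3])
E
```

```text
yaw -4.230842847067752 t [ 0.57030796 -0.04593319] det 0.9999999999999996
[[-2.7  0. ]
 [ 2.9  1.8]
 [ 1.8 -4. ]
 [-2.9 -3. ]
 [ 0.1  3.4]
 [ 0.8  1.8]]
nut [ 0.5132 -0.0472] [-56.8  -5.5]
nut [ 0.6278 -0.0744] [ 59.4 -24.2]
nut [0.5763 0.0009] [ 2.6 47.1]
cam [ 0.24118474 -0.58044278  0.37186338]
```

{"fn": "servo_tool", "kwargs": {
  "dp": [
    [0.02,-0.016,-0.02],
    [0.05,-0.04,-0.04],
    [0.08,-0.065,-0.05],
    [0.11,-0.09,-0.05],
    [0.14,-0.115,-0.05],
    [0.17,-0.14,-0.05],
    [0.2,-0.165,-0.05],
    [0.23,-0.19,-0.05],
    [0.26,-0.215,-0.05],
    [0.29,-0.24,-0.05],
    [0.32,-0.26,-0.05],
    [0.34,-0.28,-0.05]
  ],
  "spin": [-0.1,-0.2,-0.3,-0.4,-0.5,-0.6,-0.7,-0.8,-0.9,-1.0,-1.1,-1.22],
  "grip": [0.62,0.62,0.62,0.62,0.62,0.62,0.62,0.62,0.62,0.62,0.62,0.62]
}}

```text
time: 1.1
tool_pos: [0.423, -0.2363, 0.2811]
orientation: [0.0, 0.73, 0.683, 0.0]
force: [1.1, -0.9, 0.2]
gripper_width: 0.191
finger_force: 0.0
```

```bash
cat >> h.py <<'E'
YAW=np.radians(-4.23);TT=np.array([.5703,-.0459]);RT=np.array([[np.cos(YAW),-np.sin(YAW)],[np.sin(YAW),np.cos(YAW)]])
def w2t(w): return (np.asarray(w)[...,:2]-TT)@RT*1000
def tool(s=None):
    s=s or observe();w,x,y,z=s['orientation'];a=np.arctan2(2*(x*y+w*z),1-2*(y*y+z*z))
    return s['tool_pos'],a
def rel(x,y,z=None,yawdeg=90):
    "tray mm target (TCP), tool x axis heading in tray deg -> dp, spin"
    p,a=tool();g=RT@np.array([x,y])/1000+TT-p[:2]
    A=np.radians(yawdeg)+YAW
    return np.round([np.cos(a)*g[0]+np.sin(a)*g[1],np.sin(a)*g[0]-np.cos(a)*g[1],0 if z is None else p[2]-z],4),round(float((a-A+np.pi)%(2*np.pi)-np.pi),3)
E
python3 -c "
from h import *
s=observe();print(s['time'],s['tool_pos'],s['gripper_width'],w2t(s['tool_pos']),rel(0,20,.28))"
```

```text
1.1 [ 0.42296791 -0.2363133   0.28107162] 0.19099386426847145 [-132.88580087 -200.76188483] (array([0.2198, 0.1345, 0.0011]), 0.007)
```

{"fn": "servo_tool", "kwargs": {
  "dp": [
    [0.03,0.02,0],
    [0.06,0.04,0],
    [0.09,0.06,0],
    [0.12,0.08,0],
    [0.15,0.1,0],
    [0.18,0.12,0],
    [0.205,0.13,0],
    [0.21,0.13,0],
    [0.21,0.13,0]
  ],
  "spin": [0,0,0,0,0,0,0,0,0],
  "grip": [0.62,0.62,0.62,0.62,0.62,0.62,0.62,0.62,0.62]
}}

```text
time: 1.85
tool_pos: [0.5664, -0.0368, 0.2805]
orientation: [-0.001, 0.731, 0.682, -0.001]
force: [-0.9, -1.2, -0.2]
gripper_width: 0.188
finger_force: 0.0
```

```bash
python3 - <<'E'
from h import *
s=observe();i=camera_info('wrist');im,d=capture('wrist');save('w1',im);cl=cloud('wrist',d,i);np.savez('pics/w1',im=im,d=d,cl=cl)
print(w2t(s['tool_pos']),s['tool_pos'],s['gripper_width'],tool())
E
```

```text
[-4.57962087  8.75902859] [ 0.56637892 -0.03682704  0.28046328] 0.18821825511274298 (array([ 0.56591695, -0.03817912,  0.28052181]), np.float64(1.4996779442625425))
```

View pics/w1.png

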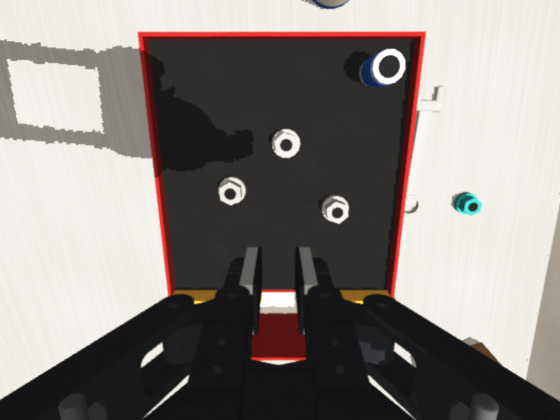

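The wrist view shows the whole tray. The nuts are at (286,143), (232,191) and (336,210), the socket at (388,68), and the gate lies behind the fingers. I'll refine the tray pose from its rims.

```bash
python3 - <<'E'
from h import *
f=np.load('pics/w1.npz');im=f['im'].astype(int);i=camera_info('wrist')
R,G,B=im[...,0],im[...,1],im[...,2]
red=(R>110)&(G<70)&(B<70);dark=(R<75)&(G<75)&(B<75);yel=(R>130)&(G>90)&(B<70)
# outer rim edges at z=.089: leftmost/rightmost red per row, topmost red per col
l=[];r=[];t=[];y=[]
for v in range(60,240,15):
    u=np.flatnonzero(red[v]);l.append(onz('wrist',u.min()-.5,v,.089,i)[:2]);r.append(onz('wrist',u.max()+.5,v,.089,i)[:2])
for u in range(160,410,20):
    v=np.flatnonzero(red[:,u]);t.append(onz('wrist',u,v.min()-.5,.089,i)[:2])
for u in list(range(182,212,4))+list(range(350,386,4)):
    v=np.flatnonzero(yel[270:310,u])
    if len(v): y.append(onz('wrist',u,270+v.min()-.5,.099,i)[:2])
for n,p in zip('lrty',(l,r,t,y)):
    q=w2t(np.array(p));print(n,len(q),np.round(np.median(q,0),1),'slope',np.polyfit(q[:,1],q[:,0],1)[0] if n in 'lr' else np.polyfit(q[:,0],q[:,1],1)[0]);print(np.round(q[::4],1).tolist())
g=((R+G+B)>330)&(abs(R-B)<40)
for u,v in((286,145),(232,191),(336,210)):
    m=np.zeros(g.shape,np.uint8);m[v-20:v+20,u-20:u+20]=g[v-20:v+20,u-20:u+20]
    c=max(cv2.findContours(m,0,2)[0],key=cv2.contourArea);(a,b),rr=cv2.minEnclosingCircle(c)
    print('nut mask circ',a,b,rr,'at z.085',w2t(onz('wrist',a,b,.085,i)),'bore z.096',w2t(onz('wrist',u,v,.096,i)))
E
```

```text
l 12 [-138.3   45.9] slope -0.01107063092304945
[[-139.1, 123.8], [-138.8, 68.3], [-137.5, 6.6]]
r 12 [129.   46.9] slope 0.0009170676536318979
[[128.3, 124.6], [129.7, 69.2], [129.1, 7.6]]
t 13 [ -5.8 147.9] slope 0.0026758829679329054
[[-118.0, 147.5], [-43.2, 147.8], [31.5, 148.0], [106.1, 148.1]]
y 17 [  75.7 -119.8] slope 0.004771124028894522
[[-117.1, -120.7], [-98.7, -120.7], [75.7, -119.8], [94.1, -119.7], [112.4, -119.6]]
nut mask circ 285.5 143.0 14.705541610717773 at z.085 [ 0.40945265 45.5533796 ] bore z.096 [ 0.70434292 44.74018837]
nut mask circ 231.1865997314453 190.97422790527344 14.373844146728516 at z.085 [-58.08918618  -6.14222659] bore z.096 [-55.55520437  -3.30564847]
nut mask circ 335.5 209.5 14.23034954071045 at z.085 [ 56.36539512 -26.8300358 ] bore z.096 [ 54.8766786  -23.85323237]
```

```bash
cat >> h.py <<'E'
TT=TT+RT@np.array([-.0046,-.0055]);YAW=np.radians(-3.98);RT=np.array([[np.cos(YAW),-np.sin(YAW)],[np.sin(YAW),np.cos(YAW)]])
def plan(way):
    "way: (nutx,nuty,heading,standoff,z)"
    for x,y,h,s,z in way:
        a=np.radians(h);print((x,y,h,s,z),*rel(x+s*np.cos(a),y+s*np.sin(a),z,h))
E
python3 - <<'E'
from h import *
f=np.load('pics/w1.npz');cl=f['cl'];print('floor z',np.median(cl[230:260,270:300,2]),np.median(cl[60:90,200:300,2]))
i=camera_info('wrist');K,T=i['mtx'],i['world_to_cam'];p=tool()[0];c=T[:3,:3]@p+T[:3,3];print('tcp px',K[0,2]+K[0,0]*c[0]/-c[2],K[1,2]+K[1,1]*-c[1]/-c[2])
for u,v in((286,145),(232,191),(336,210)):print(w2t(onz('wrist',u,v,.096,i)))
print('socket',w2t(onz('wrist',388,68,.125,i)))
plan([(60,-20,51,40,.13),(60,-20,51,40,.077)])
E
```

```text
floor z 0.0739166696857565 0.07431276789885587
tcp px 281.67497715619885 264.92882697040864
[ 5.52350591 50.21656563]
[-50.94514468   2.41666395]
[ 59.3960316 -18.6125728]
socket [ 91.91801671 118.69957344]
(60, -20, 51, 40, 0.13) [-0.0017  0.0855  0.1505] 0.679
(60, -20, 51, 40, 0.077) [-0.0017  0.0855  0.2035] 0.679
```

{"fn": "servo_tool", "kwargs": {
  "dp": [
    [0,0.03,0.02],
    [0,0.06,0.05],
    [-0.001,0.085,0.08],
    [-0.002,0.0855,0.11],
    [-0.002,0.0855,0.14],
    [-0.002,0.0855,0.15],
    [-0.002,0.0855,0.15],
    [-0.002,0.0855,0.15]
  ],
  "spin": [0.1,0.2,0.3,0.4,0.5,0.6,0.68,0.68],
  "grip": [0.62,0.62,0.62,0.62,0.62,0.62,0.62,0.62]
}}

```text
time: 2.57
tool_pos: [0.6494, -0.0488, 0.1291]
orientation: [-0.001, 0.918, 0.396, -0.002]
force: [-0.5, 0.3, 0.7]
gripper_width: 0.192
finger_force: 0.0
```

```bash
python3 - <<'E'
from h import *
print(w2t(tool()[0]))
plan([(60,-20,51,40,.1),(60,-20,51,40,.077)])
i=camera_info('wrist');im,d=capture('wrist');b,_=capture('scene')
save('p2',np.hstack([cv2.resize(im,(400,300)),cv2.resize(b[110:245,130:310],(400,300))]))
E
```

```text
[83.76137603  8.12721325]
(60, -20, 51, 40, 0.1) [ 0.0032 -0.0008  0.0291] -0.006
(60, -20, 51, 40, 0.077) [ 0.0032 -0.0008  0.0521] -0.006
```

View pics/p2.png

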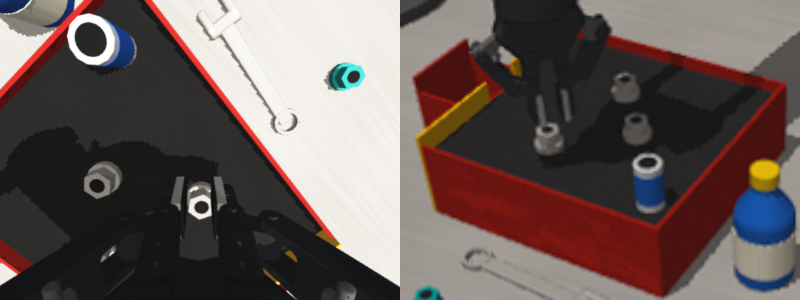

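The nut sits centred between the fingers and directly ahead of them. I'll descend and start the push.

{"fn": "servo_tool", "kwargs": {
  "dp": [
    [0.003,0,0.025],
    [0.003,0,0.045],
    [0.003,0,0.051],
    [0.003,0,0.052],
    [-0.005,0,0.052],
    [-0.013,0,0.052],
    [-0.021,0,0.052],
    [-0.029,0,0.052],
    [-0.037,0,0.052],
    [-0.045,0,0.052],
    [-0.053,0,0.052],
    [-0.053,0,0.052]
  ],
  "spin": [0,0,0,0,0,0,0,0,0,0,0,0],
  "grip": [0.62,0.62,0.62,0.62,0.62,0.62,0.62,0.62,0.62,0.62,0.62,0.62]
}}

```text
time: 3.67
tool_pos: [0.6151, -0.0868, 0.0801]
orientation: [0.0, 0.918, 0.397, 0.0]
force: [-0.3, 0.8, 2.5]
gripper_width: 0.19
finger_force: 1.0
```

```bash
cat >> h.py <<'E'
def two(n,pose=True):
    i=camera_info('wrist');im,d=capture('wrist');b,_=capture('scene')
    save(n,np.hstack([cv2.resize(im,(400,300)),cv2.resize(b[110:245,130:310],(400,300))]))
E
python3 - <<'E'
from h import *
s=observe();print(w2t(tool()[0]),s['tool_pos'],s['force'])
plan([(0,-92,51,24,.077),(0,-92,90,24,.077),(0,-142,90,24,.077)])
two('p3')
E
```

```text
[ 52.13330827 -32.23740029] [ 0.61507689 -0.08682386  0.08011205] [-0.28514193  0.76117673  2.46022892]
(0, -92, 51, 24, 0.077) [-0.0553 -0.0027  0.0031] -0.004
(0, -92, 90, 24, 0.077) [-0.0607 -0.0178  0.0031] -0.685
(0, -142, 90, 24, 0.077) [-0.0994  0.0138  0.0031] -0.685
```

View pics/p3.png

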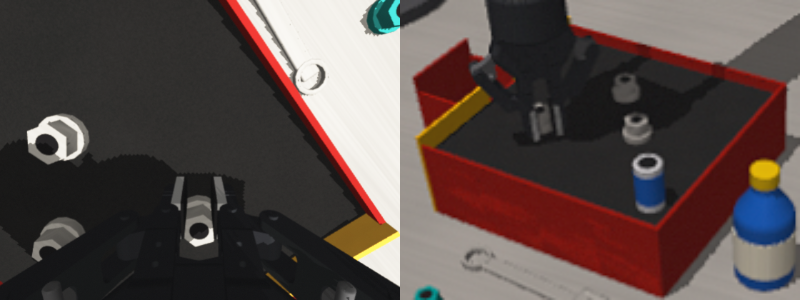

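```bash
python3 - <<'E'
from h import *
i=camera_info('wrist');im,d=capture('wrist');cl=cloud('wrist',d,i)
for p in((280,325),):
    w=onz('wrist',*p,.096,i);p0,a=tool();g=w[:2]-p0[:2];print('bore fwd(-x)',-(np.cos(a)*g[0]+np.sin(a)*g[1])*1000,'y',(np.sin(a)*g[0]-np.cos(a)*g[1])*1000,w2t(w))
for v in range(225,350,8):
    w=cl[v,280];g=w[:2]-p0[:2];print(v,round(-(np.cos(a)*g[0]+np.sin(a)*g[1])*1000,1),round(w[2]*1000,1))
save('p4',cv2.resize(im[220:400,180:380],None,fx=4,fy=3.3,interpolation=cv2.INTER_CUBIC)[:600,:800])
E
```

```text
bore fwd(-x) 23.41976760134625 y -0.1672578856031417 [ 37.3008096  -49.23051294]
225 -17.6 74.3
233 -13.2 73.8
241 -9.1 74.3
249 -4.7 74.1
257 -0.0 73.7
265 3.7 75.0
273 9.1 73.5
281 10.0 79.9
289 13.0 82.4
297 12.8 89.6
305 13.1 95.5
313 18.1 94.5
321 21.3 95.9
329 26.0 95.5
337 30.4 95.5
345 34.5 96.0
```

View pics/p4.png

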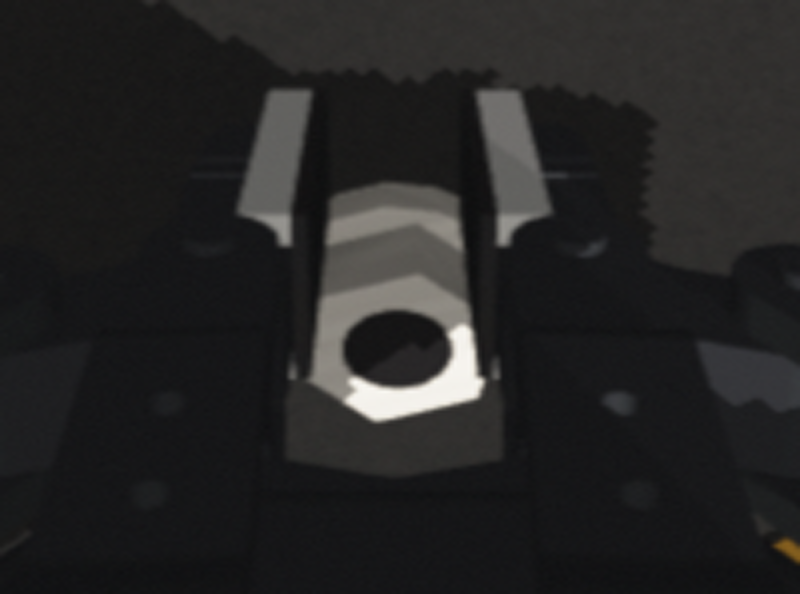

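The cradle works: the bore is 23 mm ahead and centred. Next I push to the point before the gate and turn about the nut.

{"fn": "servo_tool", "kwargs": {
  "dp": [
    [-0.008,0,-0.001],
    [-0.017,-0.001,-0.001],
    [-0.026,-0.001,-0.001],
    [-0.035,-0.002,-0.001],
    [-0.045,-0.002,-0.001],
    [-0.055,-0.003,-0.001],
    [-0.057,-0.005,-0.001],
    [-0.0585,-0.008,-0.001],
    [-0.0595,-0.0105,-0.001],
    [-0.0605,-0.013,-0.001],
    [-0.061,-0.0155,-0.001],
    [-0.061,-0.018,-0.001]
  ],
  "spin": [0,0,0,0,0,0,-0.11,-0.22,-0.34,-0.46,-0.58,-0.685],
  "grip": [0.62,0.62,0.62,0.62,0.62,0.62,0.62,0.62,0.62,0.62,0.62,0.62]
}}

```text
time: 4.82
tool_pos: [0.5596, -0.1184, 0.0802]
orientation: [-0.0, 0.729, 0.685, -0.0]
force: [0.2, 0.0, -0.1]
gripper_width: 0.186
finger_force: 0.0
```

```bash
python3 - <<'E'
from h import *
p,a=tool();print(p,w2t(p),observe()['force'])
plan([(0,-142,90,24,.078)])
two('p5')
E
```

```text
[ 0.55955591 -0.11836071  0.08022841] [ -1.06484908 -67.55180848] [ 0.21168532  0.01482299 -0.13338161]
(0, -142, 90, 24, 0.078) [-0.0505  0.0007  0.0022] 0.007
```

View pics/p5.png

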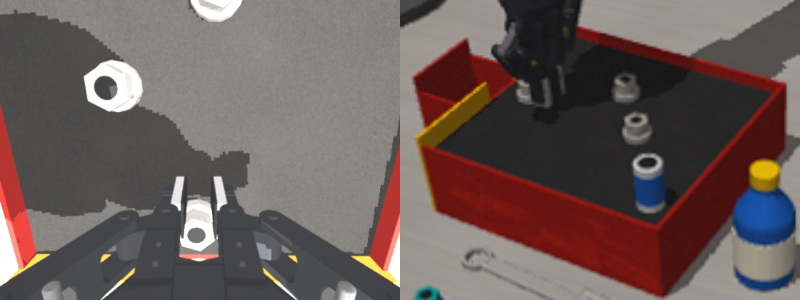

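```bash
python3 - <<'E'
from h import *
i=camera_info('wrist');im,_=capture('wrist');im=im.astype(int);R,G,B=im[...,0],im[...,1],im[...,2]
red=(R>110)&(G<80)&(B<80)
for v in(200,240,280,320):
    u=np.flatnonzero(red[v]);l=u[u<250];r=u[u>310]
    for q in(l,r):
        if len(q):print(v,q.min(),q.max(),w2t(onz('wrist',q.max()+.5 if q is l else q.min()-.5,v,.075,i)), 'inner base')
yel=(R>150)&(G>110)&(B<90)
for u in(70,100,470,500):
    v=np.flatnonzero(yel[:,u]);print(u,v.min() if len(v) else None, w2t(onz('wrist',u,v.min()-.5,.075,i)) if len(v) else '')
print('bore',w2t(onz('wrist',197*1.4,236*1.4,.096,i)))
E
```

```text
200 0 13 [-129.12897999  -35.8067708 ] inner base
240 0 23 [-129.08787462  -56.43188576] inner base
240 549 559 [130.57763689 -55.88799912] inner base
280 8 33 [-129.03062009  -78.73484593] inner base
280 538 559 [130.38912931 -78.12228529] inner base
320 20 42 [-129.4914348  -102.92238264] inner base
320 528 553 [ 130.70323571 -102.23341696] inner base
70 None 
100 None 
470 None 
500 358 [ 120.94815852 -126.80996691]
bore [ -3.94677014 -92.71837669]
```

{"fn": "servo_tool", "kwargs": {
  "dp": [
    [-0.006,0.001,0],
    [-0.012,0.002,0],
    [-0.018,0.003,0],
    [-0.024,0.003,0],
    [-0.03,0.003,0],
    [-0.036,0.003,0],
    [-0.042,0.003,0],
    [-0.046,0.003,0],
    [-0.046,0.003,0],
    [-0.046,0.003,0]
  ],
  "spin": [0,0,0,0,0,0,0,0,0,0],
  "grip": [0.62,0.62,0.62,0.62,0.62,0.62,0.62,0.62,0.62,0.62]
}}

```text
time: 5.8
tool_pos: [0.5604, -0.1642, 0.0803]
orientation: [0.0, 0.731, 0.682, -0.0]
force: [0.2, 0.2, 0.1]
gripper_width: 0.191
finger_force: 0.0
```

```bash
python3 - <<'E'
from h import *
p,a=tool();print(p,w2t(p),observe()['force'])
i=camera_info('wrist');im,_=capture('wrist');cl=cloud('wrist',_,i)
for v in range(270,350,8): print(v,w2t(cl[v,276]).round(),round(cl[v,276,2]*1000))
plan([(-52,1,90+45,40,.13),(5,50,90,42,.13)])
E
```

```text
[ 0.5603683  -0.16416808  0.08025271] [   2.92498881 -113.19232118] [0.18303981 0.24303239 0.13141274]
270 [   0. -119.] 75
278 [   0. -124.] 74
286 [   0. -128.] 75
294 [  1. -39.] 222
302 [  -0. -186.] 3
310 [  -0. -193.] 3
318 [  -0. -200.] 3
326 [  -0. -208.] 3
334 [  -0. -212.] 8
342 [  -0. -211.] 18
(-52, 1, 135, 40, 0.13) [ 0.1423 -0.083  -0.0498] -0.784
(5, 50, 90, 42, 0.13) [ 0.2049  0.0024 -0.0498] 0.001
```

Depth shows the sill clear and the box floor beyond it, so nut 1 dropped. Next is nut B.

```bash
python3 -c "
from h import *
plan([(-52,1,119,40,.13)])"
```

```text
(-52, 1, 119, 40, 0.13) [ 0.149  -0.0741 -0.0498] -0.505
```

{"fn": "servo_tool", "kwargs": {
  "dp": [
    [0.01,0,-0.025],
    [0.03,-0.01,-0.05],
    [0.055,-0.025,-0.05],
    [0.08,-0.04,-0.05],
    [0.11,-0.055,-0.05],
    [0.13,-0.065,-0.05],
    [0.149,-0.074,-0.05],
    [0.149,-0.074,-0.05],
    [0.149,-0.074,-0.05],
    [0.149,-0.074,-0.05]
  ],
  "spin": [0,-0.1,-0.2,-0.3,-0.4,-0.505,-0.505,-0.505,-0.505,-0.505],
  "grip": [0.62,0.62,0.62,0.62,0.62,0.62,0.62,0.62,0.62,0.62]
}}

```text
time: 6.68
tool_pos: [0.4973, -0.0103, 0.1306]
orientation: [0.001, 0.537, 0.844, 0.0]
force: [-0.5, -0.2, -1.0]
gripper_width: 0.186
finger_force: 0.0
```

```bash
cat >> h.py <<'E'
def nutahead():
    "bore of bright ring ahead between fingers: bore from depth top"
    i=camera_info('wrist');im,d=capture('wrist');cl=cloud('wrist',d,i);p,a=tool()
    m=(abs(cl[...,2]-.0955)<.003)&(d>0);w=cl[m];g=w[:,:2]-p[:2]
    f=-(np.cos(a)*g[:,0]+np.sin(a)*g[:,1])*1000;y=(np.sin(a)*g[:,0]-np.cos(a)*g[:,1])*1000
    k=(abs(y)<25)&(f>5)&(f<70);print('n',k.sum(),'fwd',f[k].min(),f[k].max(),'y',y[k].min(),y[k].max(),'tray',w2t(np.median(w[k],0)))
E
python3 - <<'E'
from h import *
p,a=tool();print(p,w2t(p));nutahead();plan([(-52,1,119,40,.078)])
im,d=capture('scene');save('s6',cv2.resize(im[110:245,130:310],None,fx=4,fy=4,interpolation=2))
E
```

```text
[ 0.49731188 -0.01034532  0.13055545] [-70.65592926  35.88283588]
n 928 fwd 27.5239406729642 51.16815744602379 y -12.260259791700257 9.358133455189737 tray [-53.21007786   1.4762953 ]
(-52, 1, 119, 40, 0.078) [ 0.0008 -0.0006  0.0525] 0.0
```

View pics/s6.png

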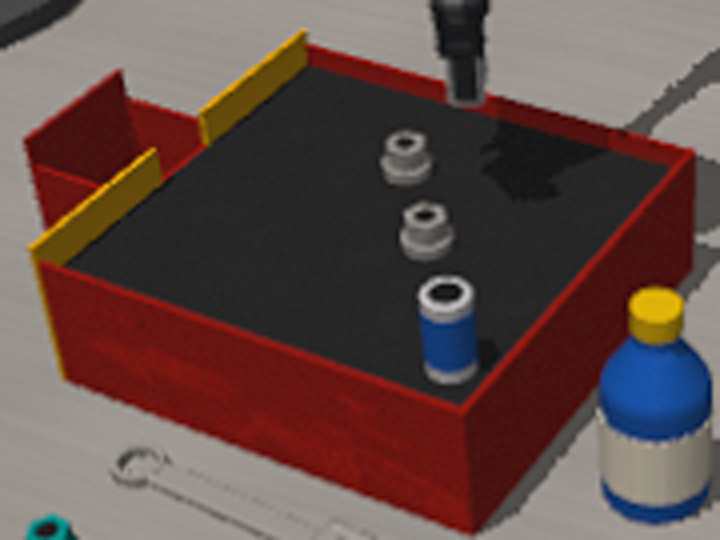

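The first nut is gone from the tray and the other two stand at (405,140) and (426,214) in the crop. The second nut is 39 mm ahead of the fingers.

{"fn": "servo_tool", "kwargs": {
  "dp": [
    [0.001,-0.001,0.025],
    [0.001,-0.001,0.045],
    [0.001,-0.001,0.05],
    [0.001,-0.001,0.051],
    [-0.007,-0.001,0.051],
    [-0.015,-0.001,0.051],
    [-0.023,-0.001,0.051],
    [-0.031,-0.001,0.051],
    [-0.04,-0.001,0.051],
    [-0.05,-0.001,0.051],
    [-0.06,-0.001,0.051],
    [-0.07,-0.001,0.051]
  ],
  "spin": [0,0,0,0,0,0,0,0,0,0,0,0],
  "grip": [0.62,0.62,0.62,0.62,0.62,0.62,0.62,0.62,0.62,0.62,0.62,0.62]
}}

```text
time: 7.78
tool_pos: [0.526, -0.075, 0.0795]
orientation: [0.0, 0.537, 0.843, 0.0]
force: [-1.6, 1.0, 1.5]
gripper_width: 0.19
finger_force: 0.9
```

```bash
python3 - <<'E'
from h import *
p,a=tool();print(p,w2t(p));nutahead();plan([(1,-92,119,24,.078),(1,-92,109,24,.078),(1,-92,100,24,.078),(1,-92,90,24,.078)])
E
```

```text
[ 0.52597409 -0.07497561  0.07951473] [-37.57696694 -26.60220074]
n 1547 fwd 7.740074722052699 32.50233165614344 y -11.467172611835926 7.716201582767625 tray [-28.73489996 -45.35729557]
(1, -92, 119, 24, 0.078) [-0.0498  0.0015  0.0018] -0.0
(1, -92, 109, 24, 0.078) [-0.0502  0.0057  0.0018] 0.174
(1, -92, 100, 24, 0.078) [-0.0511  0.0093  0.0018] 0.331
(1, -92, 90, 24, 0.078) [-0.0528  0.0132  0.0018] 0.506
```

{"fn": "servo_tool", "kwargs": {
  "dp": [
    [-0.008,0,-0.0005],
    [-0.017,0.0005,-0.0005],
    [-0.026,0.001,-0.0005],
    [-0.035,0.001,-0.0005],
    [-0.043,0.0015,-0.0005],
    [-0.05,0.0015,-0.0005],
    [-0.05,0.004,-0.0005],
    [-0.0505,0.006,-0.0005],
    [-0.051,0.009,-0.0005],
    [-0.052,0.011,-0.0005],
    [-0.053,0.013,-0.0005],
    [-0.053,0.013,-0.0005]
  ],
  "spin": [0,0,0,0,0,0,0.1,0.2,0.3,0.4,0.505,0.505],
  "grip": [0.62,0.62,0.62,0.62,0.62,0.62,0.62,0.62,0.62,0.62,0.62,0.62]
}}

```text
time: 8.83
tool_pos: [0.5604, -0.117, 0.0799]
orientation: [0.0, 0.731, 0.682, 0.0]
force: [-0.5, -0.2, 0.4]
gripper_width: 0.189
finger_force: 0.0
```

```bash
python3 - <<'E'
from h import *
p,a=tool();print(p,w2t(p));nutahead();plan([(1,-137,90,24,.078)])
two('p7')
E
```

```text
[ 0.56044256 -0.11696765  0.07988758] [ -0.27702965 -66.10057298]
n 1559 fwd 5.170780407793413 37.90199009873108 y -11.496302763405593 9.370820894543858 tray [ -1.75199058 -90.45355593]
(1, -137, 90, 24, 0.078) [-0.047   0.0015  0.0018] 0.004
```

View pics/p7.png

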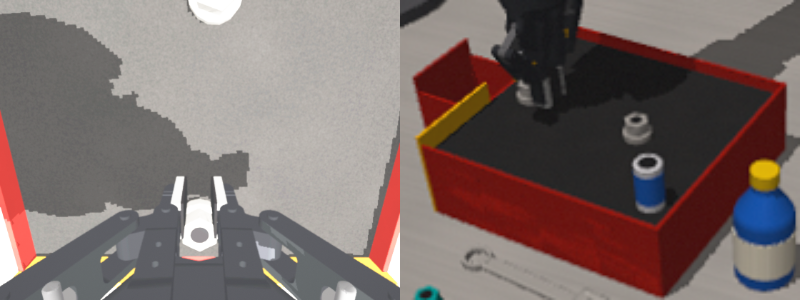

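The nut is held in the cradle before the gate (wrist view, 199,235) and centred, so I push it through.

{"fn": "servo_tool", "kwargs": {
  "dp": [
    [-0.006,0.001,0],
    [-0.012,0.002,0],
    [-0.018,0.002,0],
    [-0.024,0.002,0],
    [-0.03,0.002,0],
    [-0.036,0.002,0],
    [-0.042,0.002,0],
    [-0.047,0.002,0],
    [-0.047,0.002,0],
    [-0.047,0.002,0]
  ],
  "spin": [0,0,0,0,0,0,0,0,0,0],
  "grip": [0.62,0.62,0.62,0.62,0.62,0.62,0.62,0.62,0.62,0.62]
}}

```text
time: 9.82
tool_pos: [0.5584, -0.164, 0.0798]
orientation: [0.0, 0.731, 0.682, 0.0]
force: [0.9, -0.4, -0.5]
gripper_width: 0.189
finger_force: 0.0
```

```bash
cat > sill.py <<'E'
from h import *
p,a=tool();print(p,w2t(p),observe()['force'])
i=camera_info('wrist');im,_=capture('wrist');cl=cloud('wrist',_,i)
for v in range(270,350,8): print(v,w2t(cl[v,276]).round(),round(cl[v,276,2]*1000))
plan([(5,50.5,90,42,.13)])
E
python3 sill.py
```

```text
[ 0.55844623 -0.16398146  0.07981561] [   0.99459591 -113.13956513] [ 0.86937209 -0.41782215 -0.47830613]
270 [  -2. -119.] 74
278 [  -2. -123.] 75
286 [  -2. -129.] 74
294 [  -2. -166.] 23
302 [  -2. -172.] 23
310 [  -2. -178.] 24
318 [  -2. -181.] 29
326 [  -2. -208.] 3
334 [  -2. -211.] 8
342 [  -2. -212.] 16
(5, 50.5, 90, 42, 0.13) [ 0.2053  0.0044 -0.0503] 0.001
```

Nut 2 is in the box, where depth shows its top at about z 24 mm. Now the last one.

{"fn": "servo_tool", "kwargs": {
  "dp": [
    [0.01,0,-0.025],
    [0.03,0.001,-0.05],
    [0.06,0.002,-0.05],
    [0.09,0.004,-0.05],
    [0.12,0.004,-0.05],
    [0.15,0.004,-0.05],
    [0.18,0.004,-0.05],
    [0.205,0.004,-0.05],
    [0.205,0.004,-0.05],
    [0.205,0.004,-0.05]
  ],
  "spin": [0,0,0,0,0,0,0,0,0,0],
  "grip": [0.62,0.62,0.62,0.62,0.62,0.62,0.62,0.62,0.62,0.62]
}}

```text
time: 10.7
tool_pos: [0.5762, 0.0423, 0.1297]
orientation: [0.0, 0.73, 0.684, -0.0]
force: [0.3, -0.8, -0.5]
gripper_width: 0.189
finger_force: 0.0
```

```bash
python3 - <<'E'
from h import *
p,a=tool();print(p,w2t(p));nutahead();plan([(5,50.5,90,42,.078)])
E
```

```text
[0.57616063 0.04230012 0.12971342] [ 4.34863897 93.8740597 ]
n 859 fwd 28.565259661144054 53.302814754420716 y -10.05523065933342 9.687684529040837 tray [ 5.06415241 52.52367689]
(5, 50.5, 90, 42, 0.078) [-0.0003  0.0006  0.0517] 0.003
```

{"fn": "servo_tool", "kwargs": {
  "dp": [
    [0,0,0.025],
    [0,0,0.045],
    [0,0,0.05],
    [0,0,0.051],
    [-0.008,0,0.051],
    [-0.016,0,0.051],
    [-0.024,0,0.051],
    [-0.033,0,0.051],
    [-0.042,-0.001,0.051],
    [-0.052,-0.001,0.051],
    [-0.062,-0.001,0.051],
    [-0.072,-0.002,0.051]
  ],
  "spin": [0,0,0,0,0,0,0,0,0,0,0,0],
  "grip": [0.62,0.62,0.62,0.62,0.62,0.62,0.62,0.62,0.62,0.62,0.62,0.62]
}}

```text
time: 11.75
tool_pos: [0.5698, -0.032, 0.0792]
orientation: [0.0, 0.731, 0.683, 0.0]
force: [0.5, 1.4, 1.2]
gripper_width: 0.187
finger_force: 0.7
```

{"fn": "servo_tool", "kwargs": {
  "dp": [
    [-0.009,0,0],
    [-0.018,0,0],
    [-0.027,0,0],
    [-0.036,-0.001,0],
    [-0.045,-0.001,0],
    [-0.054,-0.001,0],
    [-0.063,-0.001,0],
    [-0.072,-0.002,0],
    [-0.08,-0.002,0],
    [-0.086,-0.002,0],
    [-0.086,-0.002,0]
  ],
  "spin": [0,0,0,0,0,0,0,0,0,0,0],
  "grip": [0.62,0.62,0.62,0.62,0.62,0.62,0.62,0.62,0.62,0.62,0.62]
}}

```text
time: 12.67
tool_pos: [0.5615, -0.1181, 0.0787]
orientation: [0.0, 0.731, 0.682, -0.0]
force: [-0.1, -0.1, -0.4]
gripper_width: 0.193
finger_force: 0.0
```

```bash
python3 - <<'E'
from h import *
p,a=tool();print(p,w2t(p));nutahead();plan([(1,-137,90,24,.078)])
i=camera_info('wrist');im,d=capture('wrist');cl=cloud('wrist',d,i)
for v in range(290,345,6): print(v,w2t(cl[v,278]).round(),round(cl[v,278,2]*1000))
E
```

```text
[ 0.56149162 -0.11808386  0.07869575] [  0.84697206 -67.14127211]
n 1594 fwd 5.21106548064516 37.27684874617848 y -11.987368947835787 9.587879476212818 tray [ -0.71324475 -90.04883187]
(1, -137, 90, 24, 0.078) [-0.0465  0.0002  0.0006] 0.001
290 [ -1. -79.] 81
296 [ -1. -79.] 87
302 [ -1. -79.] 92
308 [ -1. -80.] 95
314 [ -1. -83.] 94
320 [ -1. -86.] 96
326 [ -1. -89.] 96
332 [ -1. -92.] 95
338 [ -1. -95.] 96
344 [  -1. -100.] 95
```

{"fn": "servo_tool", "kwargs": {
  "dp": [
    [-0.006,0.001,0],
    [-0.012,0.001,0],
    [-0.018,0.001,0],
    [-0.024,0.001,0],
    [-0.03,0.001,0],
    [-0.036,0.001,0],
    [-0.042,0.001,0],
    [-0.0465,0.001,0],
    [-0.0465,0.001,0],
    [-0.0465,0.001,0]
  ],
  "spin": [0,0,0,0,0,0,0,0,0,0],
  "grip": [0.62,0.62,0.62,0.62,0.62,0.62,0.62,0.62,0.62,0.62]
}}

```text
time: 13.6
tool_pos: [0.5595, -0.1635, 0.0788]
orientation: [0.0, 0.731, 0.682, 0.0]
force: [0.2, 0.3, -0.2]
gripper_width: 0.187
finger_force: 0.0
```

```bash
python3 sill.py
```

```text
[ 0.55950315 -0.1635066   0.07882904] [   2.01601319 -112.59248981] [ 0.23279257  0.28918328 -0.17988902]
270 [  -1. -118.] 74
278 [  -1. -123.] 74
286 [  -1. -127.] 75
294 [  -1. -132.] 74
302 [  -1. -146.] 59
310 [  -1. -157.] 53
318 [  -1. -180.] 29
326 [  -1. -185.] 31
334 [  -1. -212.] 5
342 [  -1. -213.] 14
(5, 50.5, 90, 42, 0.13) [ 0.2048  0.0033 -0.0512] 0.001
```

{"fn": "servo_tool", "kwargs": {
  "dp": [
    [0.01,0,-0.03],
    [0.01,0,-0.07],
    [0.0,0,-0.11],
    [-0.04,0,-0.15],
    [-0.08,0,-0.18],
    [-0.12,0,-0.18],
    [-0.16,0,-0.18],
    [-0.2,0,-0.18],
    [-0.2,0,-0.18],
    [-0.2,0,-0.18]
  ],
  "spin": [0,0,0,0,0,0,0,0,0,0],
  "grip": [0.62,0.62,0.62,0.62,0.62,0.62,0.62,0.62,0.62,0.62]
}}

```text
time: 14.48
tool_pos: [0.5451, -0.3664, 0.2587]
orientation: [0.001, 0.732, 0.681, -0.001]
force: [0.3, 0.8, -0.1]
gripper_width: 0.187
finger_force: 0.0
```

```bash
python3 - <<'E'
from h import *
i=camera_info('wrist');im,d=capture('wrist');b,_=capture('scene');cl=cloud('wrist',d,i)
q=w2t(cl.reshape(-1,3)).reshape(420,560,2);m=(abs(q[...,0])<38)&(q[...,1]<-138)&(q[...,1]>-210)&(d>0);print(np.percentile(cl[m][:,2],[0,50,90,100]),observe()['tool_pos'])
save('p8',np.hstack([cv2.resize(im,(400,300)),cv2.resize(b[110:260,100:310],(400,300))]))
E
```

```text
[0.00063078 0.00405867 0.02978504 0.03511336] [ 0.54548506 -0.3622235   0.25802319]
```

View pics/p8.png

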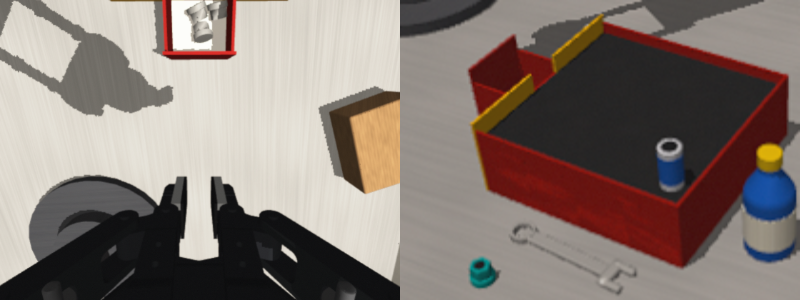

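The nuts lie low in the box (wrist view, about (203,20), highest point 35 mm). The tray holds only the socket; the bottle, the wrench and the turquoise nut are where they were. Handing in.

```bash
python3 -c "
from cell import *
print(job_done())"
```

```text
the job is handed in; nothing more can be done
None
```

All three wheel nuts were pushed through the gate into the catch box and the job is handed in at about 14.5 s; the socket, bottle and wrench were not touched.

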